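Run the peg-rack board out to the marker and hold it level

ROBOT

A 6-joint arm with a two-finger parallel gripper is mounted at the origin on the work surface. World frame = base frame: x ahead of the robot, y to its left, z up, the work surface at z = 0. Lengths are in mm, angles in rad, forces in N, time in s.
With the tool pointing down it reaches from about 350 to 925 mm from the base axis. Payload 6.4 kg.
Tool frame: the origin (TCP) lies on the centre line of the jaws, within the pads' length; the fingertips stand nose_length ahead of it and the grasp point (between the pads) lies 8 mm behind it (nose_length is the distance from the TCP to the fingertips, in mm); z points along the fingers, y is the line along which they close (so a half turn about z gives the same grasp; the last joint's range is limited). The gripper opens to 85 mm and grips with 20 to 120 N. Pads are 22 mm wide; open, the fingers measure 114 mm over their backs; the gripper's body (76 mm by 85 mm) begins 54 mm behind the grasp point. The pads swing forward as they close: fully open they stand 13 mm farther back than shut.
Start: joints at [0.946, 0.245, 1.558, -0, 1.339, -0.174], TCP at [283.195, 585.077, 242.29] pointing down, gripper open.
Joint ranges: [-3.13, 3.13], [-1.02, 2.26], [0.13, 2.54], [-0.95, 4.09], [0.21, 2.88], [-2.74, 2.74]. Speed limits (rad/s): [2.57, 2.57, 3.14, 3.14, 3.14, 3.14].

INTERFACE

Orientations are given as [roll, pitch, yaw] about the fixed x, y, z axes, in that order (R = Rz(yaw) Ry(pitch) Rx(roll)).
In Python, from workcell import * gives the robot as it stands. Calls block until the motion is done:
- goto(position, orientation): joint-space move of the TCP to a pose.
- line_to(position, speed=150, attitude=None, max_force=None): straight line of the TCP; attitude=None keeps the orientation; speed is the mean speed in mm/s. With max_force (N) it stops when the force on the tool has changed by that much, and returns True; else False.
- set_joints(angles): joint-space move.
- grip(opening, grasp_force=None): finger opening in mm; grasp_force is the grip in N (None keeps the last); returns when the fingers have stopped.
- sleep(seconds).
- ik(position, orientation): joint angles nearest the present ones, or None.
- capture(name): name is "side" or "top"; returns (picture, depth): 480x640x3 uint8, blue, green, red; 480x640 float32, mm along the optical axis (not along the pixel's ray), 0 where there is no reading.
- calibration(name): a dict with "camera_matrix" (3x3 intrinsics, pixels), "R" (3x3) and "t" (3): a world point X has camera coordinates R X + t. Camera axes: x right, y down, z forward; pixel columns grow to the right and rows downward; lengths in mm; the calibration is good to about 2 mm. A picture is of the moment at which its call begins. calibration takes no time and is no camera call.
A pose or a line that the arm cannot do raises MotionError and nothing moves.
- hand_in(): hands the job in; it is judged then, once.
Readings, each from a call of its own:
- current_time(): time.
- current_qpos(): joint angles.
- current_joint_vel(): joint speeds.
- current_joint_torque(): joint torques, N m.
- current_tool_pos(): TCP position.
- current_tcp_rot(): TCP orientation.
- current_contact_force(): force on the tool from outside, world axes, zero at the start.
- current_moment(): the same for the moment, N m.
- current_gripper_width(): finger opening in mm.
- current_finger_force(): force on a finger pad.
Only numpy, scipy, OpenCV 4.12 (cv2) and the standard library are available. Lean on these libraries where they do the work, as an engineer would, in place of code of your own. Each camera call takes 0.05 s, during which the arm holds its last target. There are 200 camera calls.

TASK

Slide the white peg-rack board straight out over the edge of its low plinth, keeping it lying flat on the plinth, until its red-edged outer end is in line with the red pointer of the marker stand. It will tip by itself out there, so hold it down at its inner end, where the black grip is, and finish while still holding it level, with only you and the plinth carrying it. Leave the bottles, the beaker and the drip tray alone.

Things in the scene. Friction and masses are not known exactly. Their poses are not given: they have to be found in the camera images.
- plinth: Fixed low wooden plinth with a white top, 320 (its x) x 180 (its y) x 80 mm high, on the bench. Origin: centre of its underside. Its x axis points outward, across the blue-striped edge over which the board is slid; z up.
- plinth_edge (a point): Middle of the top of the plinth's outward, blue-striped edge (160 mm from the plinth's centre along its x axis, 80 mm above the bench). Axes as the plinth's.
- board: Loose white board 360 (x) x 110 (y) x 10 mm, 0.6 to 0.95 kg. Origin: centre of its underside. x points to its red-striped outer end with a rack of blue pegs (x +60 to +170 mm, 90 mm tall). It balances about 44 mm outward of its origin; once that point is past the plinth's edge the inner end must be held down. Starts overhanging 60 to 95 mm, askew up to 0.05 rad; unguided, slides with friction.
- board_end (a point): Middle of the top edge of the board's outer (red) end: 180 mm from the board's origin along its x, 10 mm above the underside. Axes as the board's.
- grip (a point): Centre of the upright black grip across the board's inner end: block 16 mm thick (board's x) x 60 mm wide (y) x 40 mm high on the board's top. The point is 20 mm above the board's top, 150 mm inward of the board's origin (330 mm from the outer end). Can be pinched from above across its 16 mm.
- pointer (a point): Board-side tip of the red pointer (on its middle line), a bar 34 x 6 x 6 mm square to the slide direction, atop a fixed steel rod 118 mm high on a round base beside the overhang, on the plinth's -y side, 165 to 205 mm out from the edge. The tip is 74 mm from the plinth's centre line. Axes as the plinth's: the board's end must come level with it along x.
- marker: The fixed marker stand that carries the red pointer: round dark base 36 mm across, steel rod 8 mm. Origin: centre of its base, 92 mm from the plinth's centre line on its -y side.
- drip_tray: Loose grey open tray 190 x 115 x 30 mm on the bench beneath the overhang; bystander. Origin: centre of its underside.
- amber_bottle: Amber glass bottle, 56 mm across, 130 mm high, standing on the plinth's -y side; bystander. Origin: centre of its base.
- wash_bottle: White bottle with blue cap, 54 mm across, 140 mm high, standing on the plinth's -y side; bystander. Origin: centre of its base.
- beaker: Clear glass beaker, 66 mm across, 85 mm high, standing on the bench on the plinth's -y side, outward of its edge; bystander. Origin: centre of its base.
There are look-alikes about, which are no part of the job. There is more than one size of the marker; the one meant has the size given above.

How it is judged:
By the outcome, as a careful person would: the job done as asked, in the order asked, and still so for the second after the job is handed in, while the arm keeps its last pose, push and grip.
It also fails if it takes over 32 s, if anything falls off the work surface, if the arm or the gripper's body presses on something with over 40 N, if the wrist force passes 120 N, or if a joint passes its speed limit or range.

## Working session

There is one attempt and no reset: what is moved stays moved. The work goes in short steps, each a Python script; the robot and the scene stay as the last script left them, time stands still between calls to the robot, and variables do not carry over. Pictures are saved under pics/ and viewed, at most 10 in all, crops included, and the job is handed in when it is done.

```bash
mkdir -p pics; python3 - <<'E'
from workcell import *
import cv2, numpy as np
for n in("top","side"):
    p,d=capture(n); cv2.imwrite(f"pics/{n}0.png",p); np.savez(f"{n}0.npz",p=p,d=d)
    c=calibration(n); print(n,np.round(c["camera_matrix"],1).tolist(),np.round(c["R"],3).tolist(),np.round(c["t"],1)); print("cam",-np.array(c["R"]).T@np.array(c["t"]))
print(current_time(),current_tcp_rot())
E
```

```text
top [[521.2, 0.0, 323.6], [0.0, 521.2, 233.1], [0.0, 0.0, 1.0]] [[-0.024, -0.999, -0.027], [-0.985, 0.029, -0.171], [0.172, 0.022, -0.985]] [ 49.6 673.  956. ]
cam [ 499.45805011    9.25847125 1058.22491164]
side [[477.8, 0.0, 317.3], [0.0, 477.8, 238.9], [0.0, 0.0, 1.0]] [[-0.953, -0.304, 0.006], [-0.175, 0.534, -0.827], [0.249, -0.789, -0.562]] [643.1 177.5 790.5]
cam [446.99818334 724.73704377 587.31933514]
0.1 [-3.13980030e+00 -3.04934207e-04  2.69079716e+00]
```

View pics/top0.png

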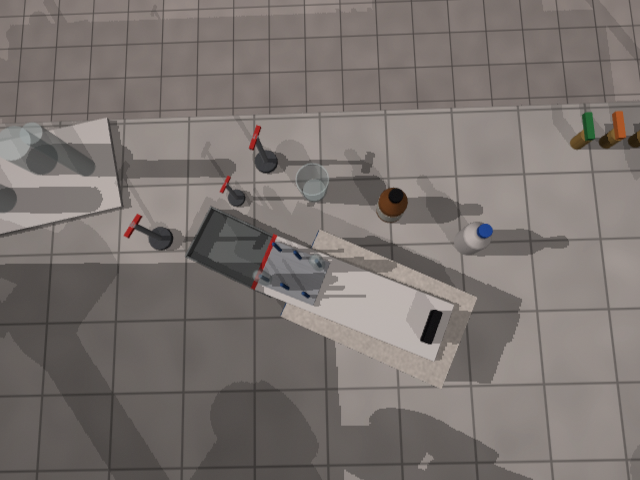

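View pics/side0.png

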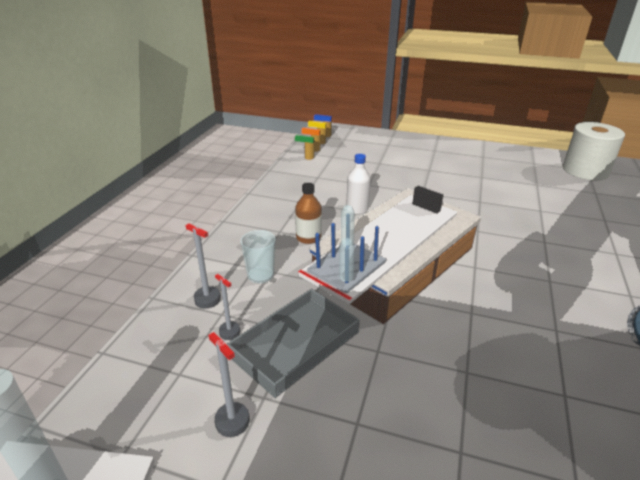

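The top view shows the board with its red end at about (265,262) and its grip at (431,327). The plinth corners are near (318,232), (475,297), (442,385) and (283,313). There are three stands, and the small one at (236,198) beside the tray looks like the right one. I'll check its size.

```bash
cat > h.py <<'E'
import numpy as np, cv2
from workcell import *
def cast(n,uv,z):
    c=calibration(n);K,R,t=[np.array(c[k],float) for k in("camera_matrix","R","t")]
    uv=np.atleast_2d(uv).astype(float); C=-R.T@t
    r=(R.T@np.linalg.inv(K)@np.c_[uv,np.ones(len(uv))].T).T
    return C+r*((z-C[2])/r[:,2])[:,None]
def cloud(n,d):
    c=calibration(n);K,R,t=[np.array(c[k],float) for k in("camera_matrix","R","t")]
    v,u=np.mgrid[:480,:640]; P=(np.linalg.inv(K)@np.stack([u,v,np.ones_like(u)]).reshape(3,-1).astype(float))*d.reshape(1,-1)
    return (R.T@(P-t[:,None])).T.reshape(480,640,3)
def redblobs(n,p,amin=15):
    b,g,r=[p[...,i].astype(int) for i in range(3)]
    m=((r>90)&(r>2*g)&(r>2*b)).astype(np.uint8)
    k,l,s,c=cv2.connectedComponentsWithStats(m)
    return [(s[i],c[i],np.argwhere(l==i)[:,::-1]) for i in range(1,k) if s[i][4]>=amin]
E
python3 - <<'E'
from h import *
for n in("top","side"):
    f=np.load(n+"0.npz");p,d=f["p"],f["d"];X=cloud(n,d)
    print(n)
    for s,c,px in redblobs(n,p):
        w=X[px[:,1],px[:,0]]; rect=cv2.minAreaRect(px.astype(np.float32))
        print(s.tolist(),np.round(c,1),"z",np.percentile(w[:,2],[10,50,90]).round(1),"rect",np.round(cv2.boxPoints(rect),1).tolist())
    z=X[...,2]
    g=(p.max(2)<45)&(z>100)&(z<150)
    k,l,s,c=cv2.connectedComponentsWithStats(g.astype(np.uint8))
    for i in range(1,k):
        if s[i][4]>40: 
            px=np.argwhere(l==i)[:,::-1]; print("black",s[i].tolist(),c[i].round(1),np.round(np.median(X[px[:,1],px[:,0]],0),1))
    for a,b in((74,85),(86,94)):
        m=(z>a)&(z<b)&(np.hypot(X[...,0]-450,X[...,1])<450); print(a,m.sum(),np.median(z[m]))
    vis=np.zeros_like(p); vis[(z>73)&(z<85.5)]=(0,255,0); vis[(z>=85.5)&(z<95)]=(255,255,255); vis[(z>=95)&(z<135)]=(0,0,255)
    if n=="top": cv2.imwrite("pics/z.png",np.hstack([cv2.resize(p[180:400,170:490],None,fx=1.25*1,fy=1.25),cv2.resize(vis[180:400,170:490],None,fx=1.25,fy=1.25)]))
E
```

```text
top
[249, 126, 11, 24, 99] [254.1 137.2] z [156.7 159.2 161.1] rect [[248.39999389648438, 147.8000030517578], [256.0, 125.0], [259.8999938964844, 126.30000305175781], [252.3000030517578, 149.10000610351562]]
[220, 176, 10, 17, 57] [224.7 183.9] z [116.1 119.3 121.3] rect [[219.60000610351562, 190.8000030517578], [227.39999389648438, 175.1999969482422], [230.1999969482422, 176.60000610351562], [222.39999389648438, 192.1999969482422]]
[132, 214, 9, 10, 41] [136.2 218.5] z [158.1 159.1 161.1] rect [[132.0, 221.0], [136.89999389648438, 213.60000610351562], [140.39999389648438, 215.89999389648438], [135.5, 223.3000030517578]]
[124, 227, 9, 10, 46] [128.  231.5] z [156.6 158.9 161.7] rect [[123.5999984741211, 234.6999969482422], [128.8000030517578, 226.10000610351562], [132.39999389648438, 228.3000030517578], [127.19999694824219, 236.89999389648438]]
[260, 234, 17, 36, 134] [267.8 251.1] z [89.3 91.5 94. ] rect [[258.79998779296875, 267.70001220703125], [273.0, 233.60000610351562], [276.6000061035156, 235.10000610351562], [262.3999938964844, 269.1000061035156]]
[251, 281, 6, 9, 30] [253.8 
[... 514 characters left out ...]
39999389648438, 232.1999969482422], [204.60000610351562, 237.8000030517578]]
[299, 271, 52, 28, 129] [325.7 284.9] z [89.5 90.6 91.7] rect [[298.70001220703125, 271.3999938964844], [300.1000061035156, 269.1000061035156], [350.3999938964844, 297.20001220703125], [349.1000061035156, 299.6000061035156]]
[215, 275, 16, 12, 63] [222.9 280.1] z [114.2 117.4 118.7] rect [[214.60000610351562, 276.5], [217.1999969482422, 273.1000061035156], [230.60000610351562, 283.20001220703125], [228.10000610351562, 286.6000061035156]]
[209, 333, 25, 26, 225] [221.8 346. ] z [153.3 157.8 158.9] rect [[206.5, 337.5], [212.5, 331.5], [235.0, 354.0], [229.0, 360.0]]
74 4045 80.17401789990556
86 4555 90.14242405006298
```

View pics/z.png

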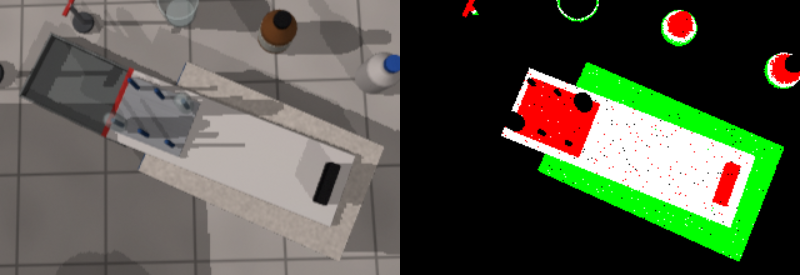

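The only stand about 118 mm tall is the one at (225,184); the other two are about 158 mm. The height map separates plinth (green) from board (white) cleanly, so I'll fit rectangles to them.

```bash
cat >> h.py <<'E'
def fit(n,p,d):
    X=cloud(n,d);z=X[...,2];near=(X[...,0]>380)&(X[...,0]<700)&(abs(X[...,1])<330)
    out={}
    off=1 if n=="top" else 0
    for name,a,b,h in(("plinth",74,85,80),("board",86,95,90)):
        m=((z-off>a)&(z-off<b)&near).astype(np.uint8)
        m=cv2.morphologyEx(m,cv2.MORPH_OPEN,np.ones((2,2)))
        k,l,s,c=cv2.connectedComponentsWithStats(m)
        keep=np.isin(l,[i for i in range(1,k) if s[i][4]>250])
        px=np.argwhere(keep)[:,::-1]
        w=cast(n,px,h)[:,:2].astype(np.float32)
        (cx,cy),(aw,ah),ang=cv2.minAreaRect(w)
        th=np.deg2rad(ang if aw>ah else ang+90)
        e=np.array([np.cos(th),np.sin(th)]); 
        if e[1]<0:e=-e
        out[name]=(np.array([cx,cy]),e,sorted((aw,ah)))
    return out
def red(n,p,d):
    # board-end stripe outer edge line / pointer px
    X=cloud(n,d);o={}
    for s,c,px in redblobs(n,p,8):
        zz=np.median(X[px[:,1],px[:,0],2])
        if 85<zz<97:o.setdefault("end",[]).append(px)
        elif 108<zz<126:o.setdefault("ptr",[]).append(px)
    return {k:np.vstack(v) for k,v in o.items()}
E
python3 - <<'E'
from h import *
for n in("top","side"):
    f=np.load(n+"0.npz");p,d=f["p"],f["d"]
    o=fit(n,p,d)
    for k,(c,e,s) in o.items(): print(n,k,c.round(1),"yaw",np.arctan2(e[1],e[0]).round(4),np.round(s,1))
    c,e,_=o["plinth"]; y=np.array([-e[1],e[0]])
    r=red(n,p,d)
    for k,h in(("ptr",121),("ptr",118),("end",90)):
        w=(cast(n,r[k],h)[:,:2]-c); a,b=w@e-160,w@y
        print(k,h,"x from edge",np.percentile(a,[0,50,100]).round(1),"y",np.percentile(b,[0,50,100]).round(1), "slope",np.polyfit(b,a,1).round(3))
E
```

```text
top plinth [527.  -68.3] yaw 1.1294 [179.9 321. ]
top board [547.  -19.2] yaw 1.1684 [109.9 359.9]
ptr 121 x from edge [190.9 194.3 197.1] y [-109.3  -91.6  -76.3] slope [2.00000e-03 1.94323e+02]
ptr 118 x from edge [191.8 195.2 198.1] y [-109.8  -92.1  -76.7] slope [2.00000e-03 1.95271e+02]
end 90 x from edge [66.1 72.1 77.3] y [-46.5  -4.5  62.6] slope [-4.5000e-02  7.2043e+01]
side plinth [525.6 -58.3] yaw 1.1262 [183.2 325.9]
side board [546.   -9.5] yaw 1.1628 [112.5 362.2]
ptr 121 x from edge [189.3 193.1 197.2] y [-106.2  -87.3  -71.4] slope [2.80000e-02 1.95633e+02]
ptr 118 x from edge [187.3 191.1 195.2] y [-109.5  -90.5  -74.5] slope [2.80000e-02 1.93663e+02]
end 90 x from edge [60.3 64.9 68.7] y [-48.    8.6  58.5] slope [-4.0000e-02  6.5085e+01]
```

```bash
python3 - <<'E'
from h import *
print("corner cross", cast("top",[[274.5,234],[251.5,289]],90).round(1).tolist(), cast("side",[[299.5,270],[350,299]],90).round(1).tolist())
c,e=np.array([547,-19.2]),np.array([np.cos(1.168),np.sin(1.168)])
g=c-150*e; yaw=1.168+np.pi/2
print("grip",g,ik([*g,104],[np.pi,0,yaw]))
grip(50,60)
goto([*g,190],[np.pi,0,yaw])
print(current_time(),current_tool_pos(),current_tcp_rot(),current_contact_force(),current_gripper_width())
p,d=capture("side"); cv2.imwrite("pics/s1.png",cv2.resize(p[60:320,280:600],None,fx=2.4,fy=2.3))
E
```

```text
corner cross [[669.6, 123.8, 90.0], [567.1, 167.5, 90.0]] [[667.4, 124.7, 90.0], [567.8, 169.6, 90.0]]
grip [ 488.2011394  -157.19526801] [-0.53285144  0.10147945  1.99773263  0.          1.04238057 -1.70085144]
3.2667 [ 488.46981031 -156.69261297  190.08862018] [3.14147675e+00 1.59917202e-04 2.73976366e+00] [-0.10379028 -0.23875892 -0.13661595] 49.889949544883756
```

View pics/s1.png

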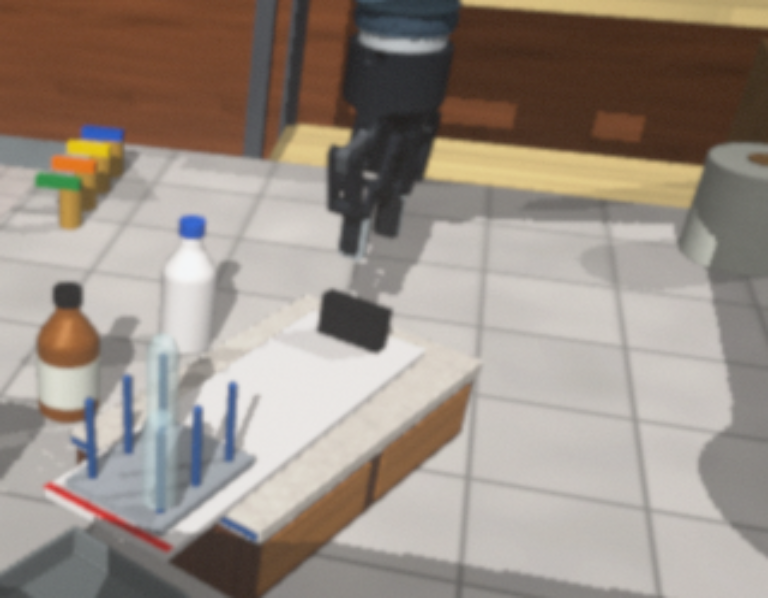

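The gripper is above the black grip at about (355,320) in the crop, with the jaws straddling it, and the two views agree to 2 mm. Next I'll make a guarded descent and pinch.

```bash
python3 - <<'E'
from h import *
c,e=np.array([547,-19.2]),np.array([np.cos(1.168),np.sin(1.168)])
g=c-150*e
print(line_to([*g,125],speed=100,max_force=8)); 
print(line_to([*g,106],speed=30,max_force=5), current_tool_pos(), current_contact_force())
print(grip(0,80))
print(current_time(),current_tool_pos(),current_contact_force(),current_moment(),current_gripper_width(),current_finger_force())
p,d=capture("top"); 
for k,(c,e,s) in fit("top",p,d).items(): print(k,c.round(1),np.arctan2(e[1],e[0]).round(4),np.round(s,1))
E
```

```text
False
False [ 488.2968629  -157.227518    106.06275226] [ 1.09107129  0.3850563  -0.12970194]
False
5.3 [ 488.71253423 -156.95403971  106.56468424] [1.17155733 3.08370675 4.17926434] [ 0.60355493 -0.08891087  0.04207693] 14.994406968910962 78.84516477584839
plinth [543.3 -33.8] 1.1289 [180.  244.6]
board [557.5   5.4] 1.1686 [109.9 300.9]
```

The grip is held, with about 4 N of light downward push. I'll slide most of the way while straightening the board, then measure.

```bash
cat >> h.py <<'E'
PC=np.array([527,-68.3]);TH=1.1294;EX=np.array([np.cos(TH),np.sin(TH)]);EY=np.array([-EX[1],EX[0]])
def state(tag):
    for n in("top","side"):
        p,d=capture(n);r=red(n,p,d);cv2.imwrite(f"pics/{tag}_{n}.png",p)
        for k,h in(("ptr",121),("end",90)):
            w=cast(n,r[k],h)[:,:2]-PC;a,b=w@EX-160,w@EY
            print(n,k,"x",np.percentile(a,[0,3,50,97,100]).round(1),"y",np.percentile(b,[0,50,100]).round(1),"slope",np.polyfit(b,a,1)[0].round(4),len(a))
    print(current_time(),current_tool_pos(),current_tcp_rot(),current_contact_force(),current_moment(),current_gripper_width())
E
python3 - <<'E'
from h import *
z=current_tool_pos()[2]
t=PC+EX*(24.5-20)+EY*0
print(line_to([*t,z-0.5],speed=40,attitude=[np.pi,0,TH+np.pi/2],max_force=30))
state("m1")
E
```

```text
False
top ptr x [190.8 191.3 194.3 197.  197.1] y [-109.3  -92.8  -76.3] slope 0.0188 54
top end x [165.  165.2 168.7 172.6 172.9] y [-56.5  -8.6  52.6] slope -0.0038 171
side ptr x [197.5 197.9 201.3 204.9 205.4] y [-101.8  -83.7  -67.8] slope 0.0426 59
side end x [167.  167.6 170.1 172.5 172.8] y [-53.3   4.5  53.6] slope -0.0018 167
8.1333 [529.04045346 -66.19136773 106.76489245] [-3.13814384e+00  1.60975098e-03  2.70053159e+00] [-2.85803221 -4.4571672   4.90310156] [-0.55551925  0.35355559  0.05021189] 14.900506562672721
```

```bash
python3 - <<'E'
from h import *
for n in("top","side"):
    A=[]
    for _ in range(6):
        p,d=capture(n);X=cloud(n,d);r=red(n,p,d)
        row=[]
        for k in("ptr","end"):
            w=X[r[k][:,1],r[k][:,0]];w=w[(w[:,2]>80)&(w[:,2]<130)]; a=(w[:,:2]-PC)@EX-160
            row+=[np.median(a),a.min(),a.max(),np.median(w[:,2])]
        A.append(row)
    print(n,"ptr med,min,max,z | end",np.mean(A,0).round(1))
    # base of marker: dark, low, near expected origin
    o=PC+EX*(160+195)+EY*-92
    dist=np.hypot(X[...,0]-o[0],X[...,1]-o[1])
    m=((dist<30)&(X[...,2]<25)&(p.max(2)<75)).astype(np.uint8)
    k,l,s,c=cv2.connectedComponentsWithStats(m);i=1+np.argmax(s[1:,4]);px=np.argwhere(l==i)[:,::-1]
    w=cast(n,px,np.median(X[px[:,1],px[:,0],2]))[:,:2]-PC
    print("base",s[i].tolist(),"z",np.median(X[px[:,1],px[:,0],2]),"x",np.percentile(w@EX-160,[0,50,100]).round(1),"y",np.percentile(w@EY,[0,50,100]).round(1),"circ",[np.round(v,1) for v in cv2.minEnclosingCircle(w.astype(np.float32))],"->",)
    (cc,rr)=cv2.minEnclosingCircle(w.astype(np.float32));cc=np.array(cc);print(cc@EX-160,cc@EY,rr)
    cv2.imwrite(f"pics/crop_{n}.png",cv2.resize(p[150:300,180:340] if n=="top" else p[220:390,180:360],None,fx=4,fy=3.4,interpolation=cv2.INTER_NEAREST))
a=cv2.imread("pics/crop_top.png");b=cv2.imread("pics/crop_side.png");h=min(a.shape[0],b.shape[0])
v=np.hstack([a[:h],b[:h]]);cv2.imwrite("pics/crop.png",cv2.resize(v,(800,int(h*800/v.shape[1]))))
E
```

```text
top ptr med,min,max,z | end [195.  191.7 198.6 118.7 168.3 164.1 172.4  91.1]
base [228, 190, 18, 17, 195] z 12.850665906383338 x [175.6 190.8 210.6] y [-109.8  -91.1  -76. ] circ [array([234.9, 278.9]), np.float64(18.3)] ->
192.54254175151254 -93.20278982884335 18.267044067382812
side ptr med,min,max,z | end [198.9 195.2 200.8 117.3 170.3 166.9 173.6  90.3]
base [235, 330, 5, 6, 16] z 7.459015056807336 x [186.7 193.6 198.7] y [-78.4 -75.1 -71.8] circ [array([219.7, 286.3]), np.float64(6.3)] ->
192.7060474729658 -76.350868911399 6.331522464752197
```

View pics/crop.png

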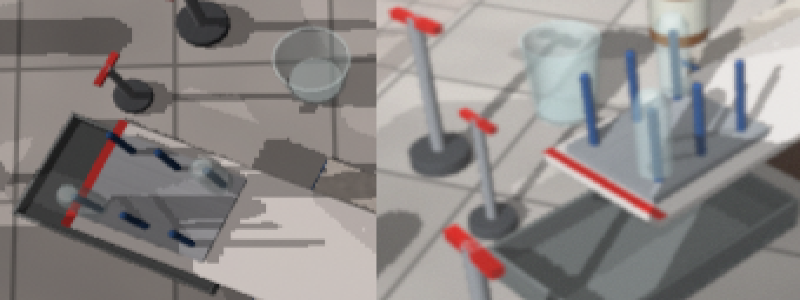

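The top crop shows the red board end still short of the pointer, at about (95,175) against (107,70). The gap is 22 to 24 mm by both views. I'll advance about 22.9 mm using TCP feedback.

```bash
python3 - <<'E'
from h import *
x0=(np.array(current_tool_pos()[:2])-PC)@EX; goal=2.78+22.9; y0=0
cmd=goal+1.7
for i in range(3):
    t=PC+EX*cmd+EY*y0
    line_to([*t,106.0],speed=25 if i==0 else 10,attitude=[np.pi,0,TH+np.pi/2],max_force=40)
    w=np.array(current_tool_pos()[:2])-PC; err=goal-w@EX; print(w@EX,w@EY,err)
    if abs(err)<.3:break
    cmd+=err
state("m2")
for n in("top","side"):
    p,d=capture(n);X=cloud(n,d);r=red(n,p,d)
    for k in("ptr","end"):
        w=X[r[k][:,1],r[k][:,0]];w=w[(w[:,2]>80)&(w[:,2]<130)];a=(w[:,:2]-PC)@EX-160;print(n,k,np.median(a),a.min(),a.max(),np.median(w[:,2]))
    cv2.imwrite(f"pics/e_{n}.png",cv2.resize(p,(400,300)))
cv2.imwrite("pics/e.png",np.hstack([cv2.resize(cv2.imread("pics/m2_top.png")[150:400,180:500],(400,312)),cv2.resize(cv2.imread("pics/m2_side.png")[130:390,180:510],(400,312))]))
E
```

```text
25.67586688676771 -1.1873694209669472 0.004133113232288821
top ptr x [191.7 191.7 194.4 197.  197.1] y [-109.3  -92.   -76.3] slope 0.0074 52
top end x [187.6 188.3 191.9 195.5 195.7] y [-56.6  -6.9  53.2] slope 0.001 172
side ptr x [197.5 197.9 201.2 204.9 205.4] y [-101.8  -83.3  -67.8] slope 0.043 58
side end x [190.4 190.6 193.2 195.7 195.9] y [-53.6   4.8  53.7] slope -0.0021 185
9.9 [539.05164756 -45.59115648 106.88943957] [-3.13813142e+00  2.16090064e-03  2.70057872e+00] [-2.51667091 -5.70006693  6.15582807] [-0.60441639  0.40645271  0.06595344] 15.062799647278988
top ptr 194.87527194382335 192.11168387102538 198.60267839374114 119.1570348566326
top end 191.24470642697565 186.77191029173554 195.66417874583794 91.13229870732467
side ptr 198.90656764774573 194.81659694233997 200.55221718814482 117.23257993620953
side end 193.2542934607491 189.36201055856503 196.9462234081618 90.03845045190587
```

View pics/e.png

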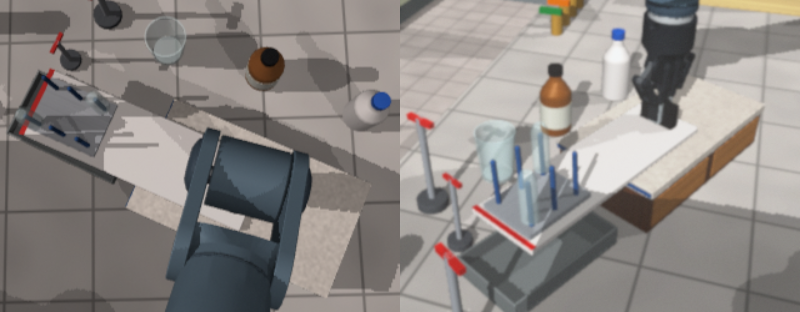

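In both views the board is flat, its end is level with the pointer to within about 1 mm, nothing else has been touched, and the grip is still held. I'm handing in.

```bash
python3 - <<'E'
from workcell import *
print(hand_in())
E
```

```text
the job is handed in; nothing more can be done
None
```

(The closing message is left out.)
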